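# Feed a kiln disc and lay it on the shelf

### The arm

A 6-joint arm with a two-finger parallel gripper is mounted at the origin on the work surface. World frame = base frame: x ahead of the robot, y to its left, z up, the work surface at z = 0. Lengths are in m, angles in rad, forces in N, time in s.
With the tool pointing down it reaches from about 0.25 to 0.8 m from the base axis. Payload 3.9 kg.
Tool frame: the origin (TCP) lies on the centre line of the jaws, within the pads' length; the fingertips stand 11 mm ahead of it and the grasp point (between the pads) lies 8 mm behind it; z points along the fingers, y is the line along which they close (so a half turn about z gives the same grasp; the last joint's range is limited). The gripper opens to 85 mm and grips with 20 to 120 N. Pads are 22 mm wide; open, the fingers measure 114 mm over their backs; the gripper's body (76 mm by 85 mm) begins 54 mm behind the grasp point. The pads swing forward as they close: fully open they stand 13 mm farther back than shut.
Start: joints at [1.211, 0.26, -0.138, 1.173, 0, 1.571], TCP at [0.185, 0.491, 0.242] pointing down, gripper open.
Joint ranges: [-2.78, 2.78], [-0.83, 1.72], [-1.28, 1.37], [-1.9, 2.12], [-1.57, 1.48], [-3.14, 3.14]. Speed limits (rad/s): [2.57, 2.57, 3.14, 3.14, 3.14, 3.14].

### API

Orientations are given as a unit quaternion [w, x, y, z].
In Python, from rig import status, optics, arm gives the robot as it stands. The module is installed in compiled form; this text tells all that it offers.
- The arm moves only by the tool move_arm, never from a script. Its argument "commands" is a list that holds one entry, the list of rows, each a list of 5 numbers: the shift along the tool's x, y, z in cm, then the turn about the tool's z in rad, then the finger opening in cm, from 0 to 8.54. In form: [[[x, y, z, turn, jaw], ...]]. A call has 1 to 20 rows; each row is the pose to reach, as a shift and turn from the pose commanded when the call began, along the tool's axes at that moment; what a row does not reach only later rows make up. A row lasts 1/10 s, in which the tool goes at most 50 mm and 8.59 degrees, less where a joint would pass 70% of its speed; a pose out of reach is approached as far as the arm can. A call with a gripper value outside its range is refused whole. The fingers move at their own pace and stop on an object; "grip_force" is the grip in N (left out, the last holds). Time passes only in rows, so rows that repeat a pose let the fingers close. It gives the time, the measured TCP pose, the force, the opening and the grip force at its end, in the units of the state.
- status.state(): the state, without advancing time (a new reading comes with each control period).
- optics.grab_frame(name): name is "scene" or "top" or "wrist"; returns the picture (400x640x3 uint8, red, green, blue); there is no depth.
- optics.calibration(name): a dict with "fx", "fy", "cx", "cy" (pixels), "xyz" and "attitude" of the camera in the world. Camera axes: x right, y up, looking along -z (the intrinsics and any distortion apply to the point x, -y, -z); pixel columns grow to the right and rows downward; lengths in m; the calibration is good to about 2 mm. A picture is of the moment at which its call begins: read the wrist's pose just before it. calibration takes no time and is no camera call; for the wrist camera it gives the pose at the moment of the call.
- arm.finish_job(): hands the job in; it is judged then, once.
Trained networks look in the newest picture that a camera, given by its name, has taken for a name from the list of things; names that differ only in an ending like _2 or _b are one class to them, and where a whole thing is asked for, a point or a joint stands for the part that bears it (a point fixed in the world has none). Each returns a list of dicts, best first, with "conf" (0 to 1); they miss things now and then, are a little off and sometimes report something else, mostly with a low value. They report only what shows in the picture. A call takes as long as a camera call. They do not tell look-alikes from the thing itself.
- optics.spot_in(camera, query): "rect" ([centre column, centre row, width, height] in pixels, round what is visible of it).
The state is a dict: "time": time; "joint_pos": joint angles; "joint_velocities": joint speeds; "effort": joint torques, N m; "tcp_pos": TCP position; "tool_rot": TCP orientation; "contact_force": force on the tool from outside, world axes, zero at the start; "moment": the same for the moment, N m; "opening": opening from 0.0 (shut) to 1.0 (fully open); "finger_force": force on a finger pad.
Only numpy, scipy, OpenCV 4.12 (cv2) and the standard library are available. Lean on these libraries where they do the work, as an engineer would, in place of code of your own. Each camera call takes 0.05 s, during which the arm holds its last target. There are 200 camera calls.

### The job

Slide the red handle of the blue disc dispenser forward to the very end of its travel so that one clay disc is fed out, then let go so that the spring snaps the slide back home by itself. Then pick up the disc that came out and set it down flat (no dropping) on the kiln shelf, centred in the blue ring. Feed out only that one disc, and do not disturb the bowl, the bottle or the jar.

Things in the scene. Friction and masses are not known exactly. Their poses are not given: they have to be found in the camera images.
- dispenser: fixed blue bench-top disc dispenser, 317 mm long, 74 mm wide, 88 mm high. Origin on the table under it; its x axis is the feeding direction (from the red handle, past the aluminium magazine, to the narrow landing tongue), z up. Its deck is 30 mm above the table. A full stroke of the slide pushes the lowest disc out of the magazine onto the tongue
- pusher (a joint): travel of the spring-return slide along the dispenser's +x, in m: 0 is home, 0.085 is the end stop. The spring pushes it home with about 3 N at home and 8 N at the end; pushing a disc adds up to about 3 N. When let go it snaps home within about 0.3 s
- handle (a point): the red handle block that stands on the slide: 30 mm along the dispenser's x, 24 mm across (y), 52 mm high, from 44 to 96 mm above the table; the point is on its centre line 21 mm below its top; it moves with the slide, and at the end stop stays 28 mm short of the magazine
- magazine (a point): point on the deck (30 mm above the table) at the centre of the magazine, axes as the dispenser's. The magazine is a square aluminium chute, 72 mm outside, open above, its top 88 mm above the table; it holds three stacked discs. A slot in its front wall, 21 mm high, lets out one disc
- landing (a point): point on top of the landing tongue, 30 mm above the table, where the fed-out disc's centre comes to rest, give or take 10 mm; 82 mm ahead of the magazine's centre. The tongue is a solid bar 36 mm wide, so the disc overhangs it 12 mm on either side (dispenser's y); an 8 mm lip closes its end, 42 mm beyond this point
- disc_a_c (a point): the lowest disc in the magazine at the start, the one that is fed out: fired-clay disc (terracotta colour), 60 mm across, 16 mm thick, 70 to 110 g; the point is its centre, half-way up; z is its axis
- disc_b_c (a point): the middle disc, to stay in the magazine: fired-clay disc (terracotta colour), 60 mm across, 16 mm thick, 70 to 110 g; the point is its centre, half-way up; z is its axis
- disc_c_c (a point): the top disc, to stay in the magazine: fired-clay disc (terracotta colour), 60 mm across, 16 mm thick, 70 to 110 g; the point is its centre, half-way up; z is its axis
- ring (a point): centre of the blue painted ring (80 mm across outside, 68 mm inside) on the top face of the kiln shelf, a fixed cream slab 120 x 240 mm, 20 mm thick, lying on the table; the point lies on the top face. The slab's long side is this point's y; the ring lies 55 mm from the slab's middle towards +y, midway across it
- bowl: small brown glazed bowl, 72 mm across, 45 mm high, standing on the kiln shelf about 125 mm from the ring's centre; origin at the centre of its underside. Leave it alone
- bottle: white bottle with a red cap, 66 mm across, 160 mm high, on the table; origin at the centre of its underside. Leave it alone
- jar: amber glass jar with a black cap, 72 mm across, 90 mm high, on the table; origin at the centre of its underside. Leave it alone
Not all that is in view belongs to the job. Leave any black look-alike of the part that bears disc_c_c alone.

How it is judged:
On the way, in this order (a step that is already met when the one before it is completed fails the run):
1. the slide is pushed to its end (within 5 mm of the stop) for a moment (value of joint pusher above 0.08 m), for 0.1 s.
2. it is let go and snaps back, untouched, faster than 0.2 m/s (velocity of joint pusher below -0.2 m/s and contact force between the fingers and pusher below 0.5 N).
3. the slide is home (within 4 mm) (value of joint pusher below 0.004 m), for 0.1 s.
4. the fed-out disc is brought down to within 8 mm of the shelf at the ring while still held (horizontal distance between disc_a_c and ring below 0.02 m and z of disc_a_c in the frame of ring below 0.016 m and contact force between the fingers and disc_a above 0.5 N).
At the end, for the whole second after the job is handed in: The fed-out disc lies flat (within 5 degrees) on the kiln shelf, its centre within 15 mm of the ring's centre; the slide is home (within 4 mm); the other two discs are still in the magazine, one settled on the deck and one on top of it (horizontal distance between disc_a_c and ring below 0.015 m and z of disc_a_c in the frame of ring between 0.005 and 0.011 m and angle between the z axis of disc_a_c and the z axis of ring, either way round below 0.09 rad and value of joint pusher below 0.004 m and horizontal distance between each of disc_b_c, disc_c_c and magazine below 0.008 m and z of disc_b_c in the frame of magazine below 0.014 m and z of disc_c_c in the frame of magazine below 0.03 m); the robot touches nothing.
It fails at once if the bowl is shifted by more than 25 mm or tipped over (distance of bowl from where it was at the start of the episode above 0.025 m or angle between bowl's own z axis and vertical above 0.4 rad).
It fails at once if the bottle is shifted by more than 25 mm or tipped over (distance of bottle from where it was at the start of the episode above 0.025 m or angle between bottle's own z axis and vertical above 0.4 rad).
It fails at once if the jar is shifted by more than 25 mm or tipped over (distance of jar from where it was at the start of the episode above 0.025 m or angle between jar's own z axis and vertical above 0.4 rad).
It also fails if it takes over 48 s, if anything falls off the work surface, if the arm or the gripper's body presses on something with over 40 N, if the wrist force passes 120 N, or if a joint passes its speed limit or range.

## Working session

There is one attempt and no reset: what is moved stays moved. The work goes in short steps, Python scripts to look and compute and a tool call to move; the robot and the scene stay as the last step left them, time stands still between calls to the robot, and variables do not carry over. Pictures are saved under pics/ and viewed, at most 10 in all, crops included, and the job is handed in when it is done.

Besides the shell and the picture viewer there is one more tool, called after ">>>" as name(argument=value, ...) on one line, values as JSON. move_arm: Moves the arm, as the interface text tells. Its arguments: {"type":"object","properties":{"commands":{"type":"array","items":{"type":"array","items":{"type":"array","items":{"type":"number"}}}},"grip_force":{"type":"number"}},"required":["commands"]}

```bash
mkdir -p pics; cat > h.py <<'E'
import numpy as np, cv2
from scipy.spatial.transform import Rotation as R
from rig import status, optics, arm
def rot(q): return R.from_quat([q[1],q[2],q[3],q[0]]).as_matrix()
def save(cam,name):
    f=optics.grab_frame(cam); cv2.imwrite(f'pics/{name}.png',f[:,:,::-1]); return f
def ray(cal,u,v):
    d=np.array([(u-cal['cx'])/cal['fx'],-(v-cal['cy'])/cal['fy'],-1.]); return rot(cal['attitude'])@d
def at(cal,u,v,z):
    d=ray(cal,u,v); o=np.array(cal['xyz']); return o+d*(z-o[2])/d[2]
def px(cal,p):
    c=rot(cal['attitude']).T@(np.array(p)-cal['xyz']); return [cal['cx']-cal['fx']*c[0]/c[2], cal['cy']+cal['fy']*c[1]/c[2]]
E
python3 - <<'E'
from h import *
for c in ['top','scene']:
    save(c,c+'0'); k=optics.calibration(c); print(c,k)
    for q in ['dispenser','handle','disc_c_c','bowl','bottle','jar','pusher']:
        print(q,[(np.round(d['rect']).tolist(),round(d['conf'],2)) for d in optics.spot_in(c,q)[:3]])
s=status.state();print(s['time'],s['tcp_pos'],s['tool_rot'],s['contact_force'])
E
```

```text
top {'fx': 400.9807989068125, 'fy': 400.9807989068125, 'cx': 316.1006980791059, 'cy': 199.68475785467922, 'xyz': array([0.51984161, 0.02114604, 1.16728469]), 'attitude': array([ 0.71297258,  0.01752078, -0.03627604, -0.7000337 ])}
dispenser [([342.0, 183.0, 109.0, 39.0], 0.96)]
handle [([316.0, 181.0, 48.0, 31.0], 0.61)]
disc_c_c [([354.0, 185.0, 25.0, 22.0], 0.68), ([310.0, 144.0, 23.0, 21.0], 0.64)]
bowl [([340.0, 250.0, 26.0, 25.0], 0.87), ([341.0, 182.0, 113.0, 34.0], 0.29)]
bottle [([439.0, 224.0, 34.0, 27.0], 0.72)]
jar [([175.0, 230.0, 40.0, 24.0], 0.84)]
pusher [([316.0, 182.0, 51.0, 24.0], 0.78)]
scene {'fx': 365.2103070963463, 'fy': 365.2103070963463, 'cx': 318.80422737639407, 'cy': 204.80176205240596, 'xyz': array([ 0.92567986, -0.5412399 ,  0.64471658]), 'attitude': array([0.87913171, 0.40042123, 0.10471304, 0.23627411])}
dispenser [([311.0, 259.0, 104.0, 120.0], 0.6), ([190.0, 319.0, 54.0, 67.0], 0.57)]
handle [([336.0, 224.0, 43.0, 52.0], 0.97)]
disc_c_c [([304.0, 250.0, 21.0, 20.0], 0.71), ([376.0, 255.0, 24.0, 22.0], 0.68), ([259.0, 215.0, 89.0, 76.0], 0.56)]
bowl [([246.0, 215.0, 30.0, 30.0], 0.96)]
bottle []
jar [([350.0, 136.0, 24.0, 36.0], 0.56)]
pusher [([338.0, 225.0, 48.0, 54.0], 0.94), ([311.0, 259.0, 104.0, 122.0], 0.42)]
0.8 [0.18483953 0.49138173 0.24233632] [-7.26131036e-06  1.78924334e-01  9.83862837e-01  2.74152507e-05] [-0.83045797 -0.38812291 -0.75006317]
```

View pics/top0.png

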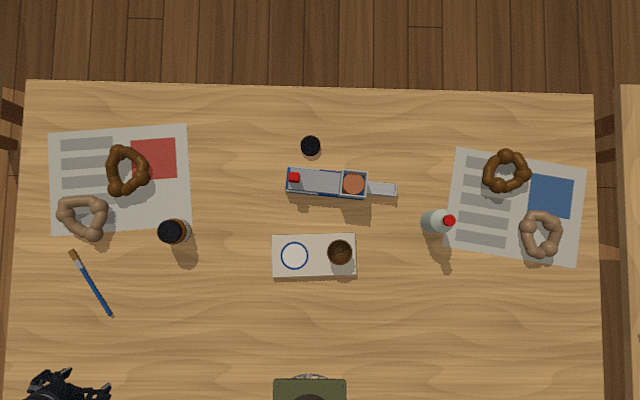

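View pics/scene0.png

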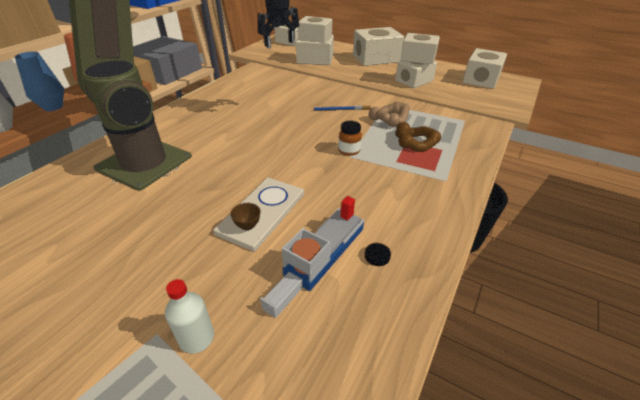

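The top view shows the red handle at about (294,178), the magazine at (354,184), the tongue end at 397, the ring at (294,255) and the bowl at (340,252). The black look-alike is at (310,146). Feeding runs to the right in the image, roughly world -y.

```bash
cat > m.py <<'E'
from h import *
def comp(mask,near):
    n,l,s,c=cv2.connectedComponentsWithStats(mask.astype(np.uint8))
    i=1+min(range(n-1),key=lambda i:np.hypot(*(c[i+1]-near))+(100 if s[i+1,4]<15 else 0)); return c[i],s[i].tolist(),l==i
def hsv(f): 
    h=cv2.cvtColor(f,cv2.COLOR_RGB2HSV).astype(int); return h[...,0],h[...,1],h[...,2]
E
python3 - <<'E'
from m import *
f=cv2.imread('pics/top0.png')[:,:,::-1].copy(); k=optics.calibration('top'); H,S,V=hsv(f)
c,s,_=comp(((H<6)|(H>174))&(S>170)&(V>90),(294,178)); print('handle',c,s,at(k,*c,.096))
c,s,_=comp((H<14)&(S>100)&(V>90),(354,184)); print('disc',c,s,at(k,*c,.030+.048))
roi=np.zeros(H.shape,bool); roi[235:275,275:315]=1
m=(H>100)&(H<130)&(S>90)&roi
p=np.argwhere(m)[:,::-1].astype(np.float32); e=cv2.fitEllipse(p); print('ring',e,at(k,*e[0],.02))
m2=(S<70)&(V>90); c,s,mm=comp(m2,(315,258)); r=cv2.minAreaRect(np.argwhere(mm)[:,::-1].astype(np.float32)); print('slab',r,[at(k,*q,.02).round(3) for q in cv2.boxPoints(r)])
fs=cv2.imread('pics/scene0.png')[:,:,::-1].copy(); ks=optics.calibration('scene'); H,S,V=hsv(fs)
c,s,_=comp(((H<6)|(H>174))&(S>150)&(V>60),(347,208)); print('scene handle',c,s,at(ks,*c,.085))
for n,u,v,z in [('jar',172,231,.09),('bottle',449,220,.16),('bowl',340,252,.045),('tong end',397,190,.038),('black',310,146,.016)]: print(n,at(k,u,v,z).round(3))
cv2.imwrite('pics/crop.png',cv2.resize(f[130:280,265:415,::-1],(600,600),interpolation=cv2.INTER_CUBIC))
E
```

```text
handle [293.52380952 176.23809524] [289, 172, 11, 9, 84] [0.66382822 0.05520553 0.096     ]
disc [352.95687332 183.14285714] [343, 173, 22, 22, 371] [ 0.65059702 -0.10730556  0.078     ]
ring ((293.9570007324219, 255.41184997558594), (26.002836227416992, 26.20331382751465), 19.820600509643555) [0.44791078 0.05152177 0.02      ]
slab ((313.3742370605469, 254.60084533691406), (42.36505889892578, 84.08529663085938), 88.15238952636719) [array([0.505, 0.119, 0.02 ]), array([ 0.517, -0.121,  0.02 ]), array([ 0.397, -0.126,  0.02 ]), array([0.386, 0.112, 0.02 ])]
scene handle [347.20634921 207.49603175] [341, 196, 14, 24, 252] [0.6692849  0.04098805 0.085     ]
jar [0.512 0.374 0.09 ]
bottle [ 0.552 -0.343  0.16 ]
bowl [ 0.461 -0.077  0.045]
tong end [ 0.638 -0.238  0.038]
black [0.764 0.012 0.016]
```

View pics/crop.png

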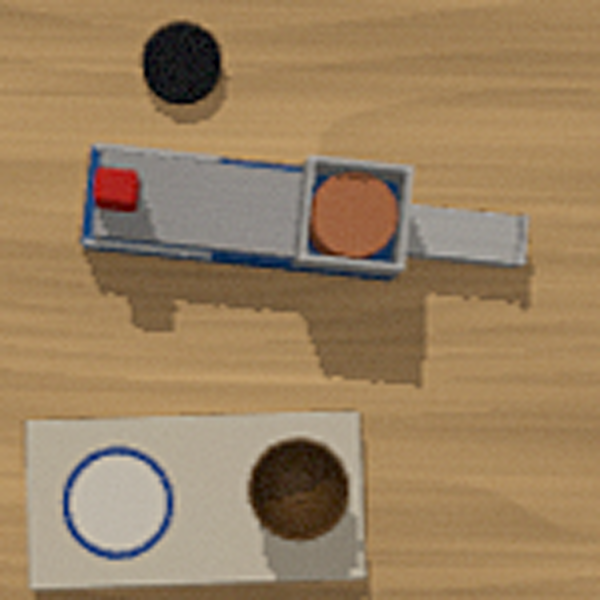

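>>> move_arm(commands=[[[-60.1, -24.0, 2, 1.294, 6], [-60.1, -24.0, 2, 1.294, 6], [-60.1, -24.0, 2, 1.294, 6], [-60.1, -24.0, 2, 1.294, 6], [-60.1, -24.0, 2, 1.294, 6], [-60.1, -24.0, 2, 1.294, 6], [-60.1, -24.0, 2, 1.294, 6], [-60.1, -24.0, 2, 1.294, 6], [-60.1, -24.0, 2, 1.294, 6], [-60.1, -24.0, 2, 1.294, 6], [-60.1, -24.0, 2, 1.294, 6], [-60.1, -24.0, 2, 1.294, 6], [-60.1, -24.0, 2, 1.294, 6], [-60.1, -24.0, 2, 1.294, 6], [-60.1, -24.0, 2, 1.294, 6], [-60.1, -24.0, 2, 1.294, 6], [-60.1, -24.0, 2, 1.294, 6]]], grip_force=50)

```text
time: 2.5
tcp_pos: [0.662, 0.0563, 0.2227]
tool_rot: [-0.0, 0.735, 0.678, 0.0]
contact_force: [0.1, 0.8, -0.5]
opening: 0.702
finger_force: 0.0
```

```bash
python3 - <<'E'
from m import *
s=status.state(); print(s['time'],s['tcp_pos'],rot(s['tool_rot']).round(3).tolist(),s['joint_pos'],s['opening'])
k=optics.calibration('wrist'); f=save('wrist','w1'); H,S,V=hsv(f); print(k)
m=((H<6)|(H>174))&(S>170)&(V>60)
n,l,st,c=cv2.connectedComponentsWithStats(m.astype(np.uint8))
for i in range(1,n):
    if st[i,4]>100: print(c[i],st[i].tolist(),at(k,*c[i],.096))
print('expected handle px',px(k,[.663,.055,.096]),'mag',px(k,[.651,-.107,.078]))
E
```

```text
2.5 [0.66198307 0.05628999 0.22271467] [[0.081, 0.997, -0.0], [0.997, -0.081, 0.0], [0.0, -0.0, -1.0]] [8.47427841e-02 5.12974353e-01 2.04595279e-01 1.26253757e+00
 1.83644181e-04 1.73691267e+00] 0.7016855632219925
{'fx': 333.0016242767442, 'fy': 333.0016242767442, 'cx': 324.16946789727496, 'cy': 198.1826059805021, 'xyz': array([0.66823305, 0.14131493, 0.35390699]), 'attitude': array([ 0.9852359 , -0.16639064,  0.00583399, -0.03987899])}
[328.03256213 187.40274207] [315, 165, 28, 45, 1167] [0.66533782 0.060889   0.096     ]
expected handle px [np.float64(325.7320543331786), np.float64(194.48842893962728)] mag [np.float64(326.43389301161807), np.float64(338.7489017892627)]
```

View pics/w1.png

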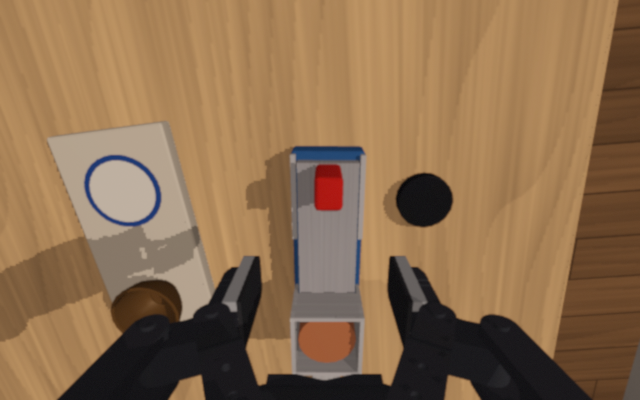

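The wrist view shows the handle at (328,187), the magazine mouth at (327,340) and the ring at (122,190). The dispenser is aligned with the tool, so I'll grip the handle.

>>> move_arm(commands=[[[0.1, 0.2, 5, 0, 6], [0.1, 0.2, 9, 0, 6], [0.1, 0.2, 12, 0, 6], [0.1, 0.2, 14, 0, 6], [0.1, 0.2, 14.8, 0, 6], [0.1, 0.2, 14.8, 0, 6], [0.1, 0.2, 14.8, 0, 1.5], [0.1, 0.2, 14.8, 0, 1.5], [0.1, 0.2, 14.8, 0, 1.5], [0.1, 0.2, 14.8, 0, 1.5], [0.1, 0.2, 14.8, 0, 1.5], [0.1, 0.2, 14.8, 0, 1.5]]], grip_force=50)

```text
time: 3.75
tcp_pos: [0.6653, 0.0563, 0.0764]
tool_rot: [0.0, 0.736, 0.677, 0.001]
contact_force: [-1.9, 0.1, 5.3]
opening: 0.269
finger_force: 49.7
```

>>> move_arm(commands=[[[-1, 0, 0, 0, 1.5], [-2, 0, 0, 0, 1.5], [-3, 0, 0, 0, 1.5], [-4, 0, 0, 0, 1.5], [-5, 0, 0, 0, 1.5], [-6, 0, 0, 0, 1.5], [-7, 0, 0, 0, 1.5], [-7.8, 0, 0, 0, 1.5], [-7.8, 0, 0, 0, 1.5]]])

```text
time: 4.65
tcp_pos: [0.6587, -0.0199, 0.0764]
tool_rot: [-0.001, 0.736, 0.677, 0.002]
contact_force: [-3.2, 7.6, 6.5]
opening: 0.272
finger_force: 50.0
```

>>> move_arm(commands=[[[-0.4, 0, 0, 0, 1.5], [-0.7, 0, 0, 0, 1.5], [-0.9, 0, 0, 0, 1.5], [-1.0, 0, 0, 0, 1.5], [-1.1, 0, 0, 0, 1.5], [-1.1, 0, 0, 0, 1.5]]])

```text
time: 5.25
tcp_pos: [0.6579, -0.0285, 0.0764]
tool_rot: [-0.002, 0.735, 0.678, 0.003]
contact_force: [-2.4, 11.8, 6.8]
opening: 0.278
finger_force: 50.1
```

>>> move_arm(commands=[[[-0.2, 0, 0, 0, 1.5], [-0.3, 0, 0, 0, 1.5], [-0.3, 0, 0, 0, 1.5]]])

```text
time: 5.55
tcp_pos: [0.658, -0.0286, 0.0764]
tool_rot: [-0.004, 0.735, 0.678, 0.005]
contact_force: [-1.9, 19.2, 6.4]
opening: 0.273
finger_force: 50.2
```

The slide is at the stop: force jumped with no further motion. I'll open to release.

>>> move_arm(commands=[[[0, 0, 0, 0, 8.0], [0, 0, 0, 0, 8.0], [0, 0, 0, 0, 8.0], [0, 0, 0, 0, 8.0], [0, 0, 0, 0, 8.0], [0, 0, 0, 0, 8.0], [0, 0, -5, 0, 8.0], [0, 0, -10, 0, 8.0], [0, 0, -14, 0, 8.0], [0, 0, -14, 0, 8.0], [0, 0, -14, 0, 8.0]]])

```text
time: 6.65
tcp_pos: [0.6582, -0.0359, 0.2157]
tool_rot: [0.001, 0.736, 0.677, 0.001]
contact_force: [-1.4, -1.1, -0.7]
opening: 0.937
finger_force: 0.0
```

```bash
python3 - <<'E'
from m import *
s=status.state(); print(s['time'],s['tcp_pos'],rot(s['tool_rot']).round(3).tolist(),s['contact_force'])
f=save('top','top1'); k=optics.calibration('top')
for q in ['handle','disc_c_c']: print(q,[(np.round(d['rect'],1).tolist(),round(d['conf'],2)) for d in optics.spot_in('top',q)[:4]])
k=optics.calibration('wrist'); g=save('wrist','w2'); H,S,V=hsv(g)
for q in ['disc_c_c']: print(q,[(np.round(d['rect'],1).tolist(),round(d['conf'],2)) for d in optics.spot_in('wrist',q)[:4]])
cv2.imwrite('pics/both.png',np.vstack([f[100:300,200:520],])[:,:,::-1])
b=cv2.resize(f[100:300,200:520,::-1],(640,400)); cv2.imwrite('pics/both.png',cv2.resize(np.vstack([b,g[:,:,::-1]]),(480,600)))
E
```

```text
6.65 [ 0.65817019 -0.03591069  0.21570251] [[0.083, 0.997, 0.003], [0.997, -0.083, -0.0], [0.0, 0.003, -1.0]] [-1.38151275 -1.13017786 -0.69143943]
handle [([302.6, 181.2, 22.5, 23.5], 0.98), ([341.9, 180.3, 111.5, 35.3], 0.17)]
disc_c_c [([307.1, 145.0, 17.4, 25.2], 0.52)]
disc_c_c [([324.8, 263.0, 62.4, 43.6], 0.61), ([435.6, 114.8, 70.3, 64.5], 0.59), ([328.5, 134.1, 67.2, 167.5], 0.46)]
```

View pics/both.png

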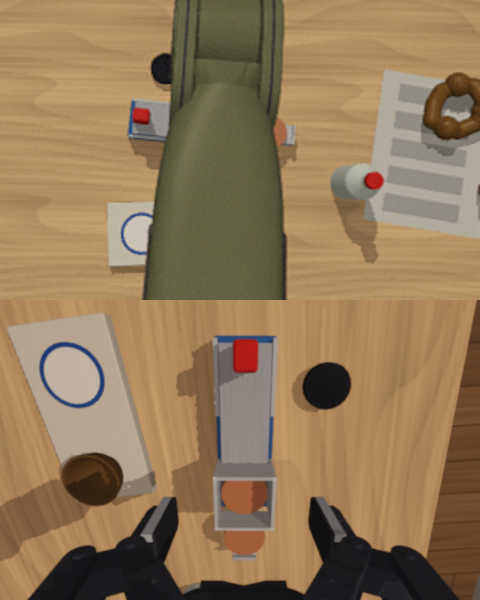

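The handle is home at top-view (294,177). One disc lies on the tongue at about wrist (327,320), and the magazine still shows discs. Next I'll move over the landing.

>>> move_arm(commands=[[[-5, 0, 0, 0, 7.5], [-10, 0, 0, 0, 7.5], [-14, 0, 0, 0, 7.5], [-15.2, 0, 0, 0, 7.5], [-15.2, 0, 0, 0, 7.5], [-15.2, 0, 0, 0, 7.5]]])

```text
time: 7.5
tcp_pos: [0.6444, -0.1863, 0.2135]
tool_rot: [-0.001, 0.736, 0.677, -0.0]
contact_force: [0.1, -0.7, 0.4]
opening: 0.878
finger_force: 0.0
```

```bash
python3 - <<'E'
from m import *
s=status.state(); T=rot(s['tool_rot']); print(s['time'],s['tcp_pos'],T.round(3).tolist(),s['opening'])
k=optics.calibration('wrist'); g=save('wrist','w3'); H,S,V=hsv(g)
e=px(k,[.645,-.188,.046])
m=(H<14)&(S>110)&(V>60); c,st,mm=comp(m,e); print('disc blob',c,st,'exp',e)
cn=max(cv2.findContours(mm.astype(np.uint8),0,1)[0],key=cv2.contourArea); el=cv2.fitEllipse(cv2.convexHull(cn)); print(el)
P=at(k,*el[0],.043); print('disc',P,'tool shift',T.T@(P-s['tcp_pos']))
# lateral extents at top z .046
x0,y0,w,h=st[:4]; print([at(k,u,v,.046).round(4) for u,v in [(x0,c[1]),(x0+w,c[1]),(c[0],y0),(c[0],y0+h)]])
# camera in tool frame
print('cam tool', T.T@(np.array(k['xyz'])-s['tcp_pos']), (T.T@rot(k['attitude'])).round(4).tolist())
cv2.imwrite('pics/w3c.png',cv2.resize(g[150:350,160:500,::-1],(800,470),interpolation=cv2.INTER_CUBIC))
E
```

```text
7.5 [ 0.64444238 -0.18625527  0.21352512] [[0.083, 0.997, -0.001], [0.997, -0.083, 0.001], [0.001, -0.001, -1.0]] 0.8783457902953448
disc blob [323.88650895 181.85421995] [293, 151, 63, 62, 3128] exp [np.float64(325.183320779127), np.float64(181.29360342482852)]
((323.8434143066406, 181.88218688964844), (62.47914505004883, 63.71372604370117), 84.12894439697266)
disc [ 0.6436337 -0.1893415  0.043    ] tool shift [-0.00335432 -0.00031148  0.17052169]
[array([ 0.615 , -0.1861,  0.046 ]), array([ 0.6736, -0.1909,  0.046 ]), array([ 0.6461, -0.1595,  0.046 ]), array([ 0.6412, -0.2196,  0.046 ])]
cam tool [ 0.08529052 -0.00067663 -0.1311605 ] [[0.0009, 0.9445, 0.3285], [1.0, -0.0002, -0.0022], [-0.002, 0.3285, -0.9445]]
```

View pics/w3c.png

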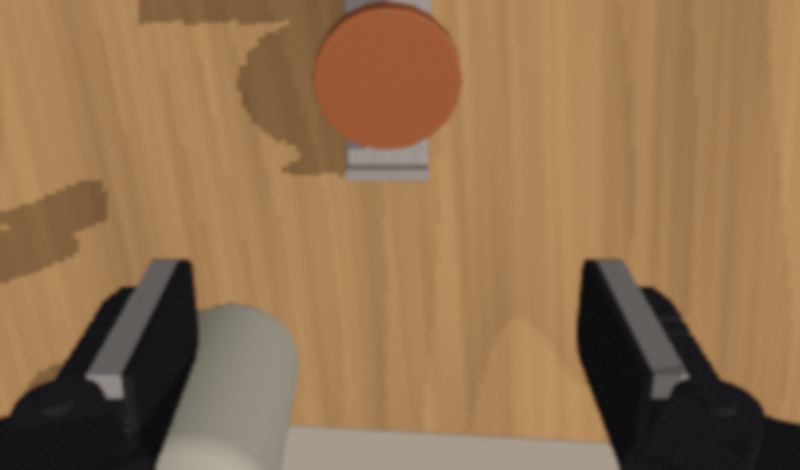

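The disc is centred at (324,182), about 3 mm off in tool x. Pad-tip geometry puts the fingertips about 4 mm ahead of the TCP at 60 mm opening, so the grasp should be at TCP z ≈ 0.0375.

>>> move_arm(commands=[[[-0.3, 0, 5, 0, 8], [-0.3, 0, 9.5, 0, 8], [-0.3, 0, 13, 0, 8], [-0.3, 0, 15.5, 0, 8], [-0.3, 0, 17, 0, 8], [-0.3, 0, 17.6, 0, 8], [-0.3, 0, 17.6, 0, 8], [-0.3, 0, 17.6, 0, 8]]])

```text
time: 8.35
tcp_pos: [0.6454, -0.1895, 0.0394]
tool_rot: [0.001, 0.735, 0.678, 0.0]
contact_force: [0.7, -0.3, 0.9]
opening: 0.935
finger_force: 0.0
```

>>> move_arm(commands=[[[0, -0.15, 0.15, 0, 8], [0, -0.15, 0.15, 0, 8], [0, -0.15, 0.15, 0, 5], [0, -0.15, 0.15, 0, 5], [0, -0.15, 0.15, 0, 5], [0, -0.15, 0.15, 0, 5], [0, -0.15, 0.15, 0, 5], [0, -0.15, 0.15, 0, 5]]], grip_force=30)

```text
time: 9.15
tcp_pos: [0.6433, -0.1903, 0.0376]
tool_rot: [0.0, 0.736, 0.677, 0.0]
contact_force: [-1.8, 0.8, 6.1]
opening: 0.686
finger_force: 32.7
```

>>> move_arm(commands=[[[0, 0, -2, 0, 5], [0, 0, -5, 0, 5], [0, 0, -9, 0, 5], [0, 0, -13, 0, 5], [0, 0, -17, 0, 5], [3, -3, -17.6, 0, 5], [7, -7, -17.6, 0, 5], [11, -11, -17.6, 0, 5], [15, -15, -17.6, 0, 5], [19, -19, -17.6, 0, 5], [21.5, -20.5, -17.6, 0, 5], [22.5, -21.4, -17.6, 0, 5], [22.5, -21.4, -17.6, 0, 5], [22.5, -21.4, -17.6, 0, 5], [22.5, -21.4, -17.6, 0, 5]]])

```text
time: 10.65
tcp_pos: [0.4492, 0.0512, 0.2127]
tool_rot: [0.0, 0.736, 0.677, 0.0]
contact_force: [-0.2, -0.2, -0.7]
opening: 0.687
finger_force: 32.8
```

```bash
python3 - <<'E'
from m import *
s=status.state(); T=rot(s['tool_rot']); print(s['time'],s['tcp_pos'],T.round(3).tolist(),s['opening'],s['finger_force'])
k=optics.calibration('wrist'); g=save('wrist','w4'); H,S,V=hsv(g)
e=px(k,[.448,.0515,.02]); print('exp',e)
yy,xx=np.mgrid[:400,:640]; m=(H>100)&(H<130)&(S>90)&(np.hypot(xx-e[0],yy-e[1])<65)
p=np.argwhere(m)[:,::-1].astype(np.float32); print(len(p))
w=np.array([at(k,*q,.02)[:2] for q in p]); A=np.c_[2*w,np.ones(len(w))]; sol=np.linalg.lstsq(A,(w**2).sum(1),rcond=None)[0]
print('ring',sol[:2],'r',np.sqrt(sol[2]+(sol[:2]**2).sum())); P=np.r_[sol[:2],.02]; print('tool shift',T.T@(P-s['tcp_pos']))
m=(H<14)&(S>110)&(V>50)&(yy<330); c,st,mm=comp(m,(324,270)); print('held',c,st)
cv2.imwrite('pics/w4.png',g[:,:,::-1])
E
```

```text
10.65 [0.44923996 0.0512257  0.21270025] [[0.084, 0.996, 0.001], [0.996, -0.084, -0.0], [-0.0, 0.001, -1.0]] 0.6867792137923973 32.7618670463562
exp [np.float64(322.7420436552538), np.float64(172.18816402325592)]
856
ring [0.44808333 0.05021644] r 0.036976810499555916
tool shift [-0.00102908 -0.00117291  0.19270005]
held [324.05292696 277.33603554] [256, 217, 137, 113, 12829]
```

View pics/w4.png

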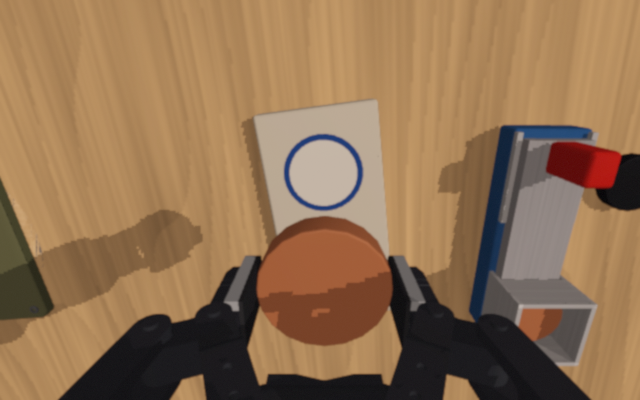

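The ring is at (323,172), about 1 mm off the aim. The disc is held level and visible. I'll descend next.

>>> move_arm(commands=[[[-0.2, -0.1, 4, 0, 5], [-0.2, -0.1, 8, 0, 5], [-0.2, -0.1, 12, 0, 5], [-0.2, -0.1, 15, 0, 5], [-0.2, -0.1, 17, 0, 5], [-0.2, -0.1, 17.6, 0, 5], [-0.2, -0.1, 18.0, 0, 5], [-0.2, -0.1, 18.0, 0, 5], [-0.2, -0.1, 18.0, 0, 5]]])

```text
time: 11.6
tcp_pos: [0.4485, 0.0499, 0.0338]
tool_rot: [0.001, 0.736, 0.677, 0.001]
contact_force: [0.6, -0.3, -0.5]
opening: 0.688
finger_force: 32.8
```

6 mm to go.

>>> move_arm(commands=[[[0, 0, 0.2, 0, 5], [0, 0, 0.4, 0, 5], [0, 0, 0.5, 0, 5], [0, 0, 0.5, 0, 5], [0, 0, 0.5, 0, 5]]])

```text
time: 12.1
tcp_pos: [0.4472, 0.05, 0.0279]
tool_rot: [0.0, 0.736, 0.677, 0.0]
contact_force: [-0.0, -0.4, -1.2]
opening: 0.69
finger_force: 32.8
```

>>> move_arm(commands=[[[0, 0, 0.05, 0, 5], [0, 0, 0.1, 0, 5], [0, 0, 0.1, 0, 5]]])

```text
time: 12.4
tcp_pos: [0.4472, 0.05, 0.0276]
tool_rot: [0.0, 0.736, 0.677, 0.0]
contact_force: [-2.5, -0.4, 7.2]
opening: 0.688
finger_force: 33.6
```

The disc is seated at the expected height with 7 N of contact. Now to release and retreat.

>>> move_arm(commands=[[[0, 0, 0, 0, 7.8], [0, 0, 0, 0, 7.8], [0, 0, 0, 0, 7.8], [0, 0, 0, 0, 7.8], [0, 0, 0, 0, 7.8], [0, 0, -2, 0, 7.8], [0, 0, -6, 0, 7.8], [0, 0, -11, 0, 7.8], [0, 0, -16, 0, 7.8], [0, 0, -18, 0, 7.8], [0, 0, -18, 0, 7.8], [0, 0, -18, 0, 7.8]]])

```text
time: 13.6
tcp_pos: [0.4471, 0.05, 0.2066]
tool_rot: [0.0, 0.736, 0.677, 0.0]
contact_force: [0.2, -0.6, -0.3]
opening: 0.912
finger_force: 0.0
```

```bash
python3 - <<'E'
from m import *
s=status.state(); print(s['time'],s['tcp_pos'],s['contact_force'],s['finger_force'])
k=optics.calibration('wrist'); g=save('wrist','w5'); H,S,V=hsv(g)
c,st,mm=comp((H<14)&(S>110)&(V>50),px(k,[.448,.05,.036])); print('disc',c,st,at(k,*c,.034))
E
```

```text
13.6 [0.44712996 0.04997878 0.20660474] [ 0.18279707 -0.5743075  -0.30493097] 0.0
disc [323.89859907 176.75283522] [293, 146, 62, 62, 2998] [0.44700216 0.0510746  0.034     ]
```

View pics/w5.png

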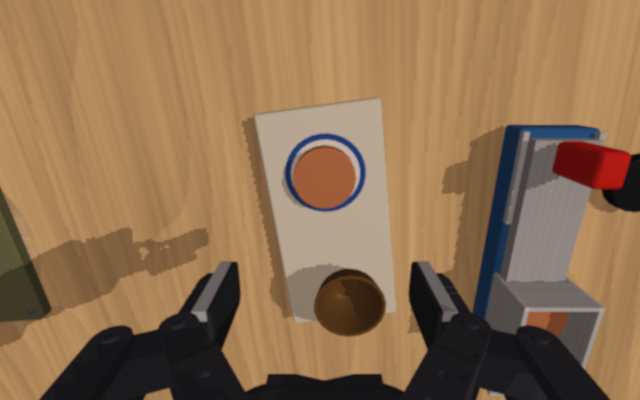

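The disc lies flat in the ring at (324,177), about 1 mm off centre. The handle is home and the bowl hasn't moved.

```bash
python3 -c "
from rig import arm
print(arm.finish_job())"
```

```text
the job is handed in; nothing more can be done
None
```

I fed out one disc, let the slide spring back home, and set the disc down flat in the blue ring, about 1 mm off centre by the last wrist image; the job is handed in, but no verdict came back.

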